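Run the dish under the microscope

TASK

Bring the dish under the digital microscope: press the black lock button on the tail of the carriage with a fingertip, keep it down while you push the carriage all the way to its end stop, and only then let the button spring up so that the carriage is locked there. Push only: do not touch or lift the dish, which rides along in its holder, and leave everything else on the bench where it is.

Things in the scene. Friction and masses are not known exactly. Their poses are not given: they have to be found in the camera images.
- stage: fixed slide stage: grey bed 130 (x) by 430 mm (y), two aluminium rails. Origin: centre of the bed's underside on the bench; z up. The carriage slides along this frame's +y to a dark steel end stop. A digital microscope overhangs that end: tube 42 mm wide on x 0, y +110 mm, from 85 to 205 mm above the bench; its post at y +197 mm is 223 mm high
- carriage (a joint): travel of the aluminium carriage along the stage's +y in m: 0 at the rear, 0.100 against the end stop; starts at 0 to 0.007. Friction about 1.5 N, but a toothed lock holds it (up to 9 mm of play) unless the button is down by over 6 mm; let go half way, it catches in the next notch. At the end stop the button springs up and locks it within 3 mm of the stop
- latch (a joint): how far the lock button is pressed in m: 0 up, 0.010 fully down. The spring takes about 2 N to start and 6.5 N fully down. The button rides on the carriage and moves straight down
- button_top (a point): centre of the top of the lock button: a black plate 34 mm (stage x) by 44 mm (stage y) on a white housing 56 x 68 mm at the tail of the carriage. Its top is 62 mm above the bench when up, 52 mm when fully pressed (housing top: 50 mm). Axes parallel to the stage's
- push_wall (a point): middle of the top edge of the white upright wall on the carriage, 28 mm from the button's centre on its +y side: 50 mm wide, 8 mm thick, top 78 mm above the bench, its near face 24 mm from the button's centre. A fingertip resting on the button may push against it
- holder (a point): centre of the dish holder on the carriage, 140 mm from the button along the stage's +y, 34 mm above the bench: a black ring 76 mm across, 68 mm inside, 6 mm high
- dish: clear closed petri dish, 60 mm across, 15 mm high, loose in the holder with about 4 mm of play; origin at the centre of its underside. It rides along with the carriage
- forceps: steel forceps, 125 x 20 x 4 mm, lying beside the stage; a bystander, origin at the centre of its underside
- dish_stack: stack of four closed 60 mm petri dishes, 60 mm high; a bystander, origin at the centre of its underside
- marker: marker pen, 135 x 14 mm, lying beside the stage; a bystander, origin at the centre of its underside
- vial: small amber vial with white cap, 26 mm across, 44 mm high, upright beside the stage; a bystander, origin at the centre of its underside
- tube_rack: red rack 100 x 200 mm full of capped tubes, 120 mm high; a bystander, origin at the centre of its underside
- white_bottle: wide white plastic bottle, 96 mm across, 190 mm high; a bystander, origin at the centre of its underside
- media_bottle: clear bottle with grey cap, 80 mm across, 170 mm high; a bystander, origin at the centre of its underside
- tip_box: pipette tip box, 120 x 90 x 71 mm; a bystander, origin at the centre of its underside
There are look-alikes about, which are no part of the job. Of the things shaped like the dish, the clear one is meant.

How it is judged:
By the outcome, as a careful person would: the job done as asked, in the order asked, and still so for the second after the job is handed in, with the robot touching nothing.
It also fails if it takes over 40 s, if anything falls off the work surface, if the arm or the gripper's body presses on something with over 40 N, if the wrist force passes 120 N, or if a joint passes its speed limit or range.

ROBOT

A 7-joint arm with a two-finger parallel gripper is mounted at the origin on the work surface. World frame = base frame: x ahead of the robot, y to its left, z up, the work surface at z = 0. Lengths are in m, angles in rad, forces in N, time in s.
With the tool pointing down it reaches from about 0.425 to 0.875 m from the base axis. Payload 9.9 kg.
Tool frame: the origin (TCP) lies on the centre line of the jaws, within the pads' length; the fingertips stand 14 mm ahead of it and the grasp point (between the pads) lies 5 mm behind it (manip.tips_ahead is the z of the fingertips in the tool frame, in m); z points along the fingers, y is the line along which they close (so a half turn about z gives the same grasp; the last joint's range is limited). The gripper opens to 85 mm and grips with 20 to 120 N. Pads are 22 mm wide; open, the fingers measure 114 mm over their backs; the gripper's body (76 mm by 85 mm) begins 54 mm behind the grasp point. The pads swing forward as they close: fully open they stand 13 mm farther back than shut.
Start: joints at [1.039, 0.576, 0.025, 1.437, -0.015, 1.129, -0.057], TCP at [0.292, -0.608, 0.245] pointing down, gripper open.
Joint ranges: [-2.76, 2.76], [-0.34, 2.15], [-1.52, 1.57], [0.19, 2.46], [-1.09, 4.23], [0.17, 1.99], [-2.82, 2.82]. Speed limits (rad/s): [2.22, 2.22, 3.01, 3.01, 3.14, 3.14, 3.14].

INTERFACE

Orientations are given as a 3x3 rotation matrix whose columns are the frame's x, y, z axes.
In Python, from plant import manip, imaging, sign_off gives the robot as it stands. The module is installed in compiled form; this text tells all that it offers.
- The arm moves only by the tool jog_arm, never from a script. Its argument "motion" is a list of rows, each an object with "linear": the shift along the tool's x, y, z in cm, a list of three; "delta_rot": the turn, a rotation vector about the tool's x, y, z in degrees, a list of three; "grip": the opening, from 0 (shut) to 1 (fully open). In form: [{"linear": [x, y, z], "delta_rot": [ax, ay, az], "grip": grip}, ...]. A call has 1 to 12 rows; each row shifts and turns the commanded pose from where the row before left it, along the tool's axes as they then stand; what a row does not reach is not made up. A row lasts 1/10 s, in which the tool goes at most 50 mm and 8.59 degrees, less where a joint would pass 70% of its speed; a pose out of reach is approached as far as the arm can. A call with a gripper value outside its range is refused whole. The fingers move at their own pace and stop on an object; "newtons" is the grip in N (left out, the last holds). Time passes only in rows, so rows that do not move let the fingers close. It gives the time, the measured TCP pose, the force, the opening and the grip force at its end, in the units of the state.
- manip.state(): the state, without advancing time (a new reading comes with each control period).
- imaging.get_image(name): name is "side" or "top" or "wrist"; returns the picture (384x512x3 uint8, blue, green, red); there is no depth.
- imaging.get_calibration(name): a dict with "K" (3x3 intrinsics, pixels), "R" (3x3) and "t" (3): a world point X has camera coordinates R X + t; the wrist camera has in their place "mount" (4x4, takes a point from camera to tool coordinates, whose origin is the TCP and whose axes are the flange's). Camera axes: x right, y down, z forward; pixel columns grow to the right and rows downward; lengths in m; the calibration is good to about 2 mm. A picture is of the moment at which its call begins: read the wrist's pose just before it. get_calibration takes no time and is no camera call.
- sign_off(): hands the job in; it is judged then, once.
The state is a dict: "time_s": time; "q": joint angles; "joint_velocities": joint speeds; "joint_efforts": joint torques, N m; "tool_pos": TCP position; "eef_rot": TCP orientation; "wrist_force": force on the tool from outside, world axes, zero at the start; "wrist_torque": the same for the moment, N m; "gripper_width": opening from 0.0 (shut) to 1.0 (fully open); "grasp_force": force on a finger pad.
Only numpy, scipy, OpenCV 4.12 (cv2) and the standard library are available. Lean on these libraries where they do the work, as an engineer would, in place of code of your own. Each camera call takes 0.05 s, during which the arm holds its last target. There are 200 camera calls.

## Working session

There is one attempt and no reset: what is moved stays moved. The work goes in short steps, Python scripts to look and compute and a tool call to move; the robot and the scene stay as the last step left them, time stands still between calls to the robot, and variables do not carry over. Pictures are saved under pics/ and viewed, at most 10 in all, crops included, and the job is handed in when it is done.

Besides the shell and the picture viewer there is one more tool, called after "Emit:" by a JSON object that holds its "fn" and its "kwargs", one argument or row to a line. jog_arm: Moves the arm, as the interface text tells. Its arguments: {"type":"object","properties":{"motion":{"type":"array","items":{"type":"object","properties":{"linear":{"type":"array","items":{"type":"number"}},"delta_rot":{"type":"array","items":{"type":"number"}},"grip":{"type":"number"}}}},"newtons":{"type":"number"}},"required":["motion"]}

```bash
mkdir -p pics
python3 - <<'E'
from plant import manip, imaging
import cv2,numpy as np
for n in ("top","side"):
    cv2.imwrite(f"pics/{n}0.png",imaging.get_image(n)); c=imaging.get_calibration(n)
    print(n,np.round(c["K"],1).tolist(),np.round(c["R"],3).tolist(),np.round(c["t"],3).tolist())
s=manip.state();print(s["time_s"],s["tool_pos"],np.round(s["eef_rot"],3).tolist(),manip.tips_ahead)
print(imaging.get_calibration("wrist"))
E
```

```text
top [[355.0, 0.0, 251.7], [0.0, 355.0, 192.6], [0.0, 0.0, 1.0]] [[0.01, -1.0, -0.003], [-0.984, -0.009, -0.177], [0.177, 0.005, -0.984]] [-0.007, 0.572, 0.956]
side [[486.9, 0.0, 254.4], [0.0, 486.9, 192.4], [0.0, 0.0, 1.0]] [[-0.999, -0.034, -0.017], [-0.006, 0.584, -0.811], [0.038, -0.811, -0.584]] [0.537, 0.075, 1.476]
0.1 [ 0.29210516 -0.60811306  0.24455664] [[0.901, 0.433, -0.001], [0.433, -0.901, 0.001], [-0.0, -0.001, -1.0]] 0.014
{'K': array([[336.76302903,   0.        , 260.69007213],
       [  0.        , 336.76302903, 192.01450436],
       [  0.        ,   0.        ,   1.        ]]), 'mount': array([[ 8.06268888e-04, -9.48131235e-01, -3.17878140e-01,
         8.15842864e-02],
       [ 9.99999496e-01,  5.74171088e-04,  8.23834375e-04,
        -8.70046607e-04],
       [-5.98586666e-04, -3.17878644e-01,  9.48131220e-01,
        -1.29188219e-01],
       [ 0.00000000e+00,  0.00000000e+00,  0.00000000e+00,
         1.00000000e+00]])}
```

View pics/top0.png

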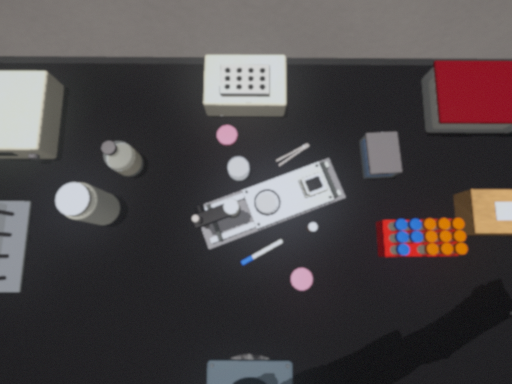

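View pics/side0.png

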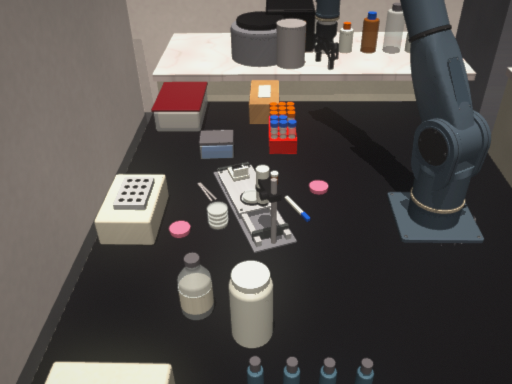

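The top view shows the stage running from its tail at about (335,180) to the microscope at about (215,215). These could be mistaken for what I want:
- **Button:** the black square in a white housing at (315,184) is the candidate. The microscope's black arm at (222,213) is the other dark part.
- **Dish:** the clear one in the ring at (267,202) is the dish. The pink ones at (227,135) and (302,279) and the stack at (238,168) are not.

I choose (315,184) and will check it in one close crop.

```bash
cat > h.py <<'E'
import cv2,numpy as np
from plant import manip, imaging
def ray(n,uv,z,s=None):
    c=imaging.get_calibration(n); d=np.linalg.inv(c["K"])@[uv[0],uv[1],1.]
    if n=="wrist":
        M=c["mount"];R=s["eef_rot"]; o=s["tool_pos"]+R@M[:3,3]; d=R@M[:3,:3]@d
    else:
        R=np.array(c["R"]); o=-R.T@c["t"]; d=R.T@d
    return o+d*(z-o[2])/d[2]
E
python3 - <<'E'
from h import *
im=cv2.imread("pics/top0.png"); 
a=cv2.resize(im[150:255,190:355],None,fx=4.8,fy=4.8,interpolation=cv2.INTER_CUBIC)
cv2.imwrite("pics/crop.png",a); print(a.shape)
E
```

```text
(504, 792, 3)
```

View pics/crop.png

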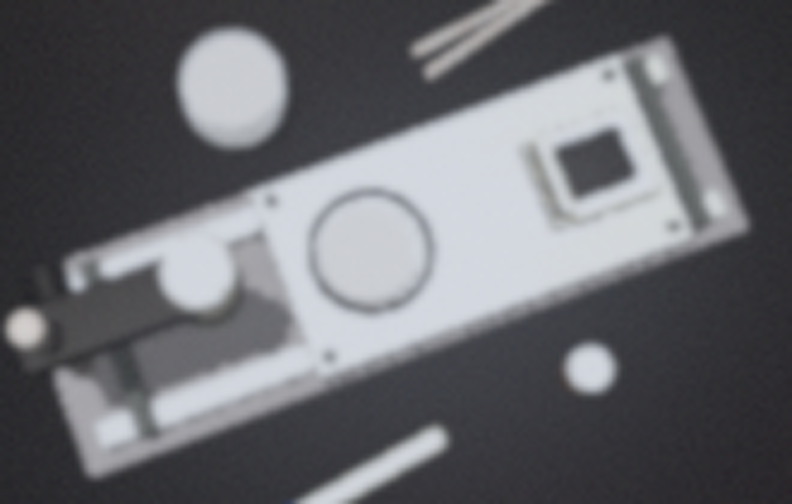

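The crop shows the black button plate at crop (597,163), in its white housing with the wall on its left. The holder ring with the clear dish is at crop (372,250), and the microscope is at the far left end. This confirms the choice.

Run:
```python
from h import *
f=lambda u,v:(190+u/4.8,150+v/4.8)
b=ray("top",f(597,163),.062);h=ray("top",f(372,250),.037)
c=[ray("top",f(*p),.012) for p in ((668,37),(748,228),(93,477),(65,258))]
print(b,h,np.linalg.norm((h-b)[:2]),"dir",np.degrees(np.arctan2(*(h-b)[[1,0]])))
e=c[2]-c[1];print("edge dir",np.degrees(np.arctan2(e[1],e[0])),np.linalg.norm(e))
e=c[1]-c[0];print("end edge",np.degrees(np.arctan2(e[1],e[0]))+180,np.linalg.norm(e))
s=manip.state();R=s["eef_rot"];g=b+[0,0,.18-.062]
print(R.T@(g-s["tool_pos"])*100)
print("vial",ray("top",f(590,368),.044),"rack/tip box see; forceps",ray("top",f(480,35),.004))
```

```text
[ 0.59607273 -0.17777776  0.062     ] [ 0.5469927  -0.04689204  0.037     ] 0.1397852645154181 dir 110.55523190081595
edge dir 111.30148347643072 0.425583582635677
end edge 20.67682423993611 0.12886546974168833
[ 46.03407949 -25.61786466   6.48935334]
vial [ 0.47736404 -0.17424816  0.044     ] rack/tip box see; forceps [ 0.6897251  -0.11596468  0.004     ]
```

Emit:
{"fn": "jog_arm", "kwargs": {
  "motion": [
    {"linear": [1.5, -0.9, 0], "delta_rot": [0, 0, 0], "grip": 0},
    {"linear": [3, -1.7, 0], "delta_rot": [0, 0, 0], "grip": 0},
    {"linear": [4, -2.2, 0], "delta_rot": [0, 0, 0], "grip": 0},
    {"linear": [4, -2.2, 0], "delta_rot": [0, 0, 0], "grip": 0},
    {"linear": [4, -2.2, 0], "delta_rot": [0, 0, 0], "grip": 0},
    {"linear": [4, -2.2, 0], "delta_rot": [0, 0, 0], "grip": 0},
    {"linear": [4, -2.2, 0], "delta_rot": [0, 0, 0], "grip": 0},
    {"linear": [4, -2.2, 0], "delta_rot": [0, 0, 0], "grip": 0},
    {"linear": [4, -2.2, 0], "delta_rot": [0, 0, 0], "grip": 0},
    {"linear": [4, -2.2, 0], "delta_rot": [0, 0, 0], "grip": 0},
    {"linear": [4, -2.2, 0], "delta_rot": [0, 0, 0], "grip": 0},
    {"linear": [3, -1.7, 0], "delta_rot": [0, 0, 4.7], "grip": 0}
  ],
  "newtons": 20
}}

```text
time_s: 1.3
tool_pos: [0.5814, -0.1982, 0.2452]
eef_rot: [[0.933, 0.36, 0.0], [0.36, -0.933, 0.002], [0.001, -0.002, -1.0]]
wrist_force: [0.5, -0.4, -0.2]
gripper_width: -0.002
grasp_force: 0.0
```

Emit:
{"fn": "jog_arm", "kwargs": {
  "motion": [
    {"linear": [0, 0, 0], "delta_rot": [0, 0, 0], "grip": 0},
    {"linear": [0, 0, 0], "delta_rot": [0, 0, 0], "grip": 0}
  ]
}}

```text
time_s: 1.5
tool_pos: [0.5801, -0.2009, 0.245]
eef_rot: [[0.933, 0.361, -0.001], [0.361, -0.933, 0.0], [-0.001, -0.001, -1.0]]
wrist_force: [-0.7, -0.7, -0.3]
gripper_width: 0.001
grasp_force: 0.0
```

Run:
```python
from h import *
s=manip.state();R=s["eef_rot"]
im=imaging.get_image("wrist");cv2.imwrite("pics/w1.png",im)
b=np.array([.5961,-.1778,.062])
print(s["time_s"],s["tool_pos"],np.round(R,3).tolist(),s["gripper_width"],s["wrist_force"],R.T@(b-s["tool_pos"])*100)
```

```text
1.5 [ 0.58012002 -0.20089407  0.24498534] [[0.933, 0.361, -0.001], [0.361, -0.933, 0.0], [-0.001, -0.001, -1.0]] 0.0005999611177819815 [-0.71587398 -0.71689524 -0.27272649] [ 2.33379028 -1.56593579 18.29821256]
```

View pics/w1.png

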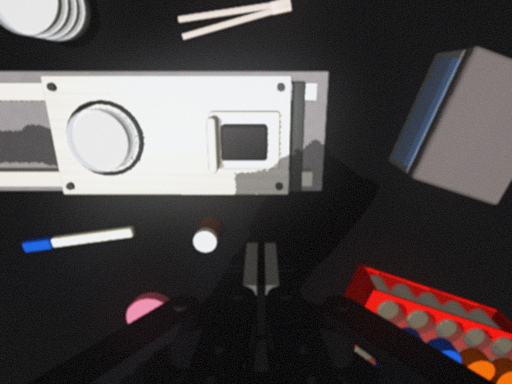

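The wrist view shows the button plate at about (244,142), the wall at (213,142) and the holder ring at (104,137). The stage edges run nearly along the image rows, so the heading is right.

Run:
```python
from h import *
s=manip.state();R=s["eef_rot"]
im=cv2.imread("pics/w1.png",0)
m=(im[112:175,205:285]<75).astype(np.uint8)
n,l,st,ce=cv2.connectedComponentsWithStats(m)
for i in range(1,n):
    if st[i,4]>200: print(st[i],ce[i]+[205,112])
b=ray("wrist",(244,142),.062,s);h=ray("wrist",(104,137),.037,s)
print(b,h,np.degrees(np.arctan2(*(h-b)[[1,0]])),np.linalg.norm((h-b)[:2]))
e=ray("wrist",(326,190),.012,s)-ray("wrist",(2,190),.012,s); print(np.degrees(np.arctan2(-e[1],-e[0])))
print(R.T@(b-s["tool_pos"])*100)
```

```text
[ 21  13  41  34 454] [252.25330396 147.03744493]
[ 0.59776525 -0.17818448  0.062     ] [ 0.54749815 -0.04610497  0.037     ] 110.83593213795439 0.14132154746711365
111.05908918095207
[ 2.59657894 -1.61707628 18.30925713]
```

Emit:
{"fn": "jog_arm", "kwargs": {
  "motion": [
    {"linear": [1.2, -0.9, 1], "delta_rot": [0, 0, 0], "grip": 0},
    {"linear": [1.3, -1.0, 2], "delta_rot": [0, 0, 0], "grip": 0},
    {"linear": [0, 0, 3], "delta_rot": [0, 0, 0], "grip": 0},
    {"linear": [0, 0, 3], "delta_rot": [0, 0, 0], "grip": 0},
    {"linear": [0, 0, 3], "delta_rot": [0, 0, 0], "grip": 0},
    {"linear": [0, 0, 2], "delta_rot": [0, 0, 0], "grip": 0},
    {"linear": [0, 0, 1.3], "delta_rot": [0, 0, 0], "grip": 0},
    {"linear": [0, 0, 0], "delta_rot": [0, 0, 0], "grip": 0},
    {"linear": [0, 0, 0], "delta_rot": [0, 0, 0], "grip": 0}
  ]
}}

```text
time_s: 2.45
tool_pos: [0.5968, -0.1764, 0.0927]
eef_rot: [[0.934, 0.357, 0.0], [0.357, -0.934, -0.0], [0.0, 0.0, -1.0]]
wrist_force: [1.1, 0.2, -0.2]
gripper_width: -0.0
grasp_force: 0.0
```

Run:
```python
from h import *
s=manip.state();R=s["eef_rot"]
im=imaging.get_image("wrist");sd=imaging.get_image("side")[140:260,190:320]
a=cv2.resize(sd,(416,384),interpolation=cv2.INTER_CUBIC)
cv2.imwrite("pics/w2.png",cv2.resize(np.hstack([im[:, 110:494],a]),None,fx=1,fy=1))
b=np.array([.597,-.178,.062])
print(s["time_s"],s["tool_pos"],s["wrist_force"],R.T@(b-s["tool_pos"])*100)
```

```text
2.45 [ 0.59680342 -0.17637751  0.0926656 ] [ 1.07577517  0.16333636 -0.21951967] [-0.04061685  0.15795522  3.06657828]
```

View pics/w2.png

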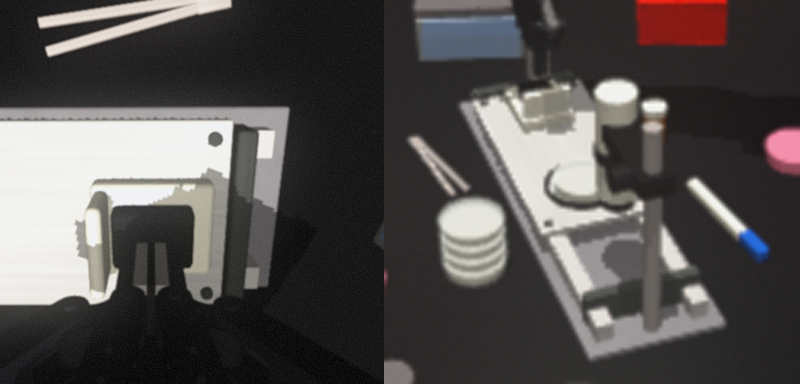

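The left half shows the closed fingertips just above the black plate, with the wall on their left. The right half shows the microscope clear of the gripper. Next I press down.

Emit:
{"fn": "jog_arm", "kwargs": {
  "motion": [
    {"linear": [0, 0, 0.8], "delta_rot": [0, 0, 0], "grip": 0},
    {"linear": [0, 0, 0.6], "delta_rot": [0, 0, 0], "grip": 0},
    {"linear": [0, 0, 0.4], "delta_rot": [0, 0, 0], "grip": 0},
    {"linear": [0, 0, 0.4], "delta_rot": [0, 0, 0], "grip": 0},
    {"linear": [0, 0, 0], "delta_rot": [0, 0, 0], "grip": 0},
    {"linear": [0, 0, 0], "delta_rot": [0, 0, 0], "grip": 0}
  ]
}}

```text
time_s: 3.15
tool_pos: [0.5966, -0.1762, 0.0704]
eef_rot: [[0.934, 0.358, -0.0], [0.358, -0.934, 0.0], [-0.0, -0.0, -1.0]]
wrist_force: [-1.1, 0.1, 4.8]
gripper_width: -0.0
grasp_force: 2.0
```

Emit:
{"fn": "jog_arm", "kwargs": {
  "motion": [
    {"linear": [0, 0, 0.3], "delta_rot": [0, 0, 0], "grip": 0},
    {"linear": [0, 0, 0.2], "delta_rot": [0, 0, 0], "grip": 0},
    {"linear": [0, 0, 0], "delta_rot": [0, 0, 0], "grip": 0},
    {"linear": [0, 0, 0], "delta_rot": [0, 0, 0], "grip": 0}
  ]
}}

```text
time_s: 3.55
tool_pos: [0.5968, -0.1765, 0.0661]
eef_rot: [[0.934, 0.357, 0.001], [0.357, -0.934, -0.0], [0.001, 0.001, -1.0]]
wrist_force: [-1.7, -0.1, 9.6]
gripper_width: -0.001
grasp_force: 4.6
```

Emit:
{"fn": "jog_arm", "kwargs": {
  "motion": [
    {"linear": [0, -0.2, 0], "delta_rot": [0, 0, 0], "grip": 0},
    {"linear": [0, -0.3, 0], "delta_rot": [0, 0, 0], "grip": 0},
    {"linear": [0, -0.3, 0], "delta_rot": [0, 0, 0], "grip": 0},
    {"linear": [0, -0.3, 0], "delta_rot": [0, 0, 0], "grip": 0},
    {"linear": [0, -0.3, 0], "delta_rot": [0, 0, 0], "grip": 0},
    {"linear": [0, -0.3, 0], "delta_rot": [0, 0, 0], "grip": 0},
    {"linear": [0, -0.3, 0], "delta_rot": [0, 0, 0], "grip": 0},
    {"linear": [0, -0.3, 0], "delta_rot": [0, 0, 0], "grip": 0},
    {"linear": [0, -0.3, 0], "delta_rot": [0, 0, 0], "grip": 0}
  ]
}}

```text
time_s: 4.45
tool_pos: [0.5876, -0.1529, 0.0661]
eef_rot: [[0.934, 0.357, 0.001], [0.357, -0.934, -0.001], [0.001, 0.002, -1.0]]
wrist_force: [-0.6, -2.1, 7.7]
gripper_width: 0.001
grasp_force: 4.0
```

Run:
```python
from h import *
s=manip.state();R=s["eef_rot"]
im=imaging.get_image("wrist");t=imaging.get_image("top")[150:255,190:355]
cv2.imwrite("pics/w3.png",np.hstack([im[:, 60:444],cv2.resize(t,(416,384))]))
print(s["tool_pos"],R.T@s["wrist_force"])
```

```text
[ 0.58759847 -0.15290968  0.06610845] [-1.33551883  1.70974994 -7.67396503]
```

View pics/w3.png

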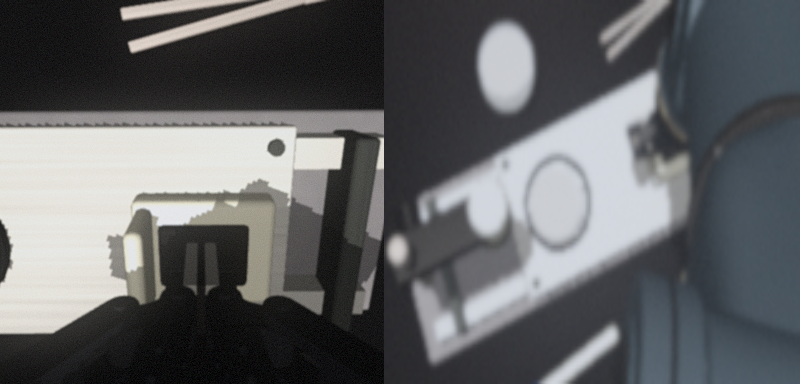

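The left half shows the button held down with the fingertips mid-plate and the carriage's tail clear of the rear stop, so the carriage moves with the finger. In the right half the dish is still in its ring. I keep pushing.

Emit:
{"fn": "jog_arm", "kwargs": {
  "motion": [
    {"linear": [0, -0.3, 0], "delta_rot": [0, 0, 0], "grip": 0},
    {"linear": [0, -0.5, 0], "delta_rot": [0, 0, 0], "grip": 0},
    {"linear": [0, -0.6, 0], "delta_rot": [0, 0, 0], "grip": 0},
    {"linear": [0, -0.6, 0], "delta_rot": [0, 0, 0], "grip": 0},
    {"linear": [0, -0.6, 0], "delta_rot": [0, 0, 0], "grip": 0},
    {"linear": [0, -0.6, 0], "delta_rot": [0, 0, 0], "grip": 0},
    {"linear": [0, -0.6, 0], "delta_rot": [0, 0, 0], "grip": 0},
    {"linear": [0, -0.6, 0], "delta_rot": [0, 0, 0], "grip": 0},
    {"linear": [0, -0.6, 0], "delta_rot": [0, 0, 0], "grip": 0},
    {"linear": [0, -0.6, 0], "delta_rot": [0, 0, 0], "grip": 0},
    {"linear": [0, -0.5, 0], "delta_rot": [0, 0, 0], "grip": 0},
    {"linear": [0, -0.3, 0], "delta_rot": [0, 0, 0], "grip": 0}
  ]
}}

```text
time_s: 5.75
tool_pos: [0.5644, -0.0927, 0.0661]
eef_rot: [[0.934, 0.357, 0.001], [0.357, -0.934, -0.001], [0.0, 0.001, -1.0]]
wrist_force: [-1.7, -2.8, 8.9]
gripper_width: -0.0
grasp_force: 4.7
```

Emit:
{"fn": "jog_arm", "kwargs": {
  "motion": [
    {"linear": [0, -0.3, 0], "delta_rot": [0, 0, 0], "grip": 0},
    {"linear": [0, -0.3, 0], "delta_rot": [0, 0, 0], "grip": 0},
    {"linear": [0, -0.3, 0], "delta_rot": [0, 0, 0], "grip": 0},
    {"linear": [0, -0.3, 0], "delta_rot": [0, 0, 0], "grip": 0},
    {"linear": [0, -0.3, 0], "delta_rot": [0, 0, 0], "grip": 0},
    {"linear": [0, 0, 0], "delta_rot": [0, 0, 0], "grip": 0}
  ]
}}

```text
time_s: 6.35
tool_pos: [0.5599, -0.0789, 0.0661]
eef_rot: [[0.934, 0.357, 0.002], [0.357, -0.934, -0.001], [0.002, 0.002, -1.0]]
wrist_force: [1.3, -1.8, 7.5]
gripper_width: 0.001
grasp_force: 3.7
```

Run:
```python
from h import *
s=manip.state();R=s["eef_rot"]
im=imaging.get_image("wrist");t=imaging.get_image("side")[140:260,190:320]
cv2.imwrite("pics/w4.png",np.hstack([im[:, 60:444],cv2.resize(t,(416,384))]))
print(s["tool_pos"],R.T@s["wrist_force"])
```

```text
[ 0.5598666  -0.07892134  0.06608673] [ 0.64577837  2.13316391 -7.45163655]
```

View pics/w4.png

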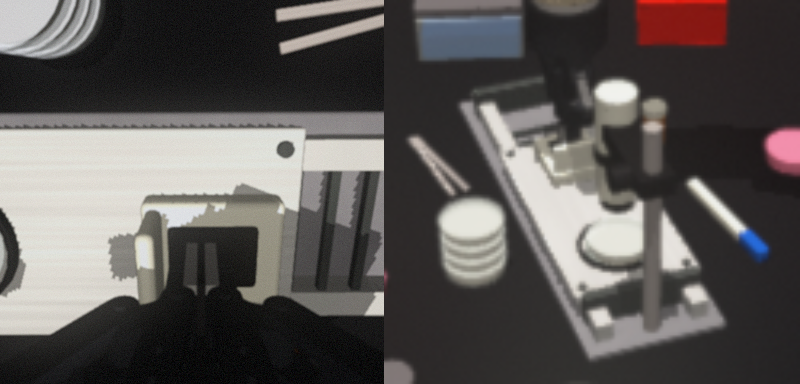

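The left half shows the fingertips slipped about 5 mm forward on the button. The right half shows the carriage's front edge at the dark stop. I press on to the wall to make sure it is seated.

Emit:
{"fn": "jog_arm", "kwargs": {
  "motion": [
    {"linear": [0, -0.3, 0], "delta_rot": [0, 0, 0], "grip": 0},
    {"linear": [0, -0.3, 0], "delta_rot": [0, 0, 0], "grip": 0},
    {"linear": [0, -0.3, 0], "delta_rot": [0, 0, 0], "grip": 0},
    {"linear": [0, -0.2, 0], "delta_rot": [0, 0, 0], "grip": 0},
    {"linear": [0, 0, 0], "delta_rot": [0, 0, 0], "grip": 0}
  ]
}}

```text
time_s: 6.95
tool_pos: [0.5583, -0.0744, 0.0663]
eef_rot: [[0.936, 0.353, 0.007], [0.353, -0.936, -0.007], [0.004, 0.009, -1.0]]
wrist_force: [8.7, -20.5, -2.7]
gripper_width: 0.002
grasp_force: 13.4
```

The push along the travel is now about 22 N, so the carriage is firmly on the stop with the button still down. I ease the push a little, then lift straight up.

Emit:
{"fn": "jog_arm", "kwargs": {
  "motion": [
    {"linear": [0, 0.2, 0], "delta_rot": [0, 0, 0], "grip": 0},
    {"linear": [0, 0.15, 0], "delta_rot": [0, 0, 0], "grip": 0},
    {"linear": [0, 0, 0], "delta_rot": [0, 0, 0], "grip": 0}
  ]
}}

```text
time_s: 7.25
tool_pos: [0.5583, -0.0745, 0.0662]
eef_rot: [[0.935, 0.355, 0.004], [0.355, -0.935, -0.003], [0.003, 0.005, -1.0]]
wrist_force: [3.8, -10.2, 3.3]
gripper_width: -0.003
grasp_force: 8.0
```

Emit:
{"fn": "jog_arm", "kwargs": {
  "motion": [
    {"linear": [0, 0, -0.4], "delta_rot": [0, 0, 0], "grip": 0},
    {"linear": [0, 0, -0.4], "delta_rot": [0, 0, 0], "grip": 0},
    {"linear": [0, 0, -0.4], "delta_rot": [0, 0, 0], "grip": 0},
    {"linear": [0, 0, -0.4], "delta_rot": [0, 0, 0], "grip": 0},
    {"linear": [0, 0.4, -0.3], "delta_rot": [0, 0, 0], "grip": 0},
    {"linear": [0, 0.6, -0.6], "delta_rot": [0, 0, 0], "grip": 0},
    {"linear": [0, 1, -2], "delta_rot": [0, 0, 0], "grip": 0},
    {"linear": [0, 2, -3], "delta_rot": [0, 0, 0], "grip": 0},
    {"linear": [0, 3, -3], "delta_rot": [0, 0, 0], "grip": 0},
    {"linear": [0, 3, -2], "delta_rot": [0, 0, 0], "grip": 0},
    {"linear": [0, 2, 0], "delta_rot": [0, 0, 0], "grip": 0},
    {"linear": [0, 0, 0], "delta_rot": [0, 0, 0], "grip": 0}
  ]
}}

```text
time_s: 8.45
tool_pos: [0.5997, -0.187, 0.1912]
eef_rot: [[0.935, 0.354, 0.002], [0.354, -0.935, -0.002], [0.001, 0.002, -1.0]]
wrist_force: [0.5, -0.3, -0.8]
gripper_width: 0.001
grasp_force: 0.0
```

Run:
```python
from h import *
s=manip.state();R=s["eef_rot"]
im=imaging.get_image("wrist");t=imaging.get_image("side")[140:260,190:320]
cv2.imwrite("pics/w5.png",np.hstack([im[:, 0:384],cv2.resize(t,(416,384))]))
cv2.imwrite("pics/w5full.png",im)
print(s["time_s"],s["tool_pos"],s["wrist_force"])
```

```text
8.45 [ 0.59970122 -0.18700899  0.19119014] [ 0.48847928 -0.25656807 -0.80940074]
```

View pics/w5.png

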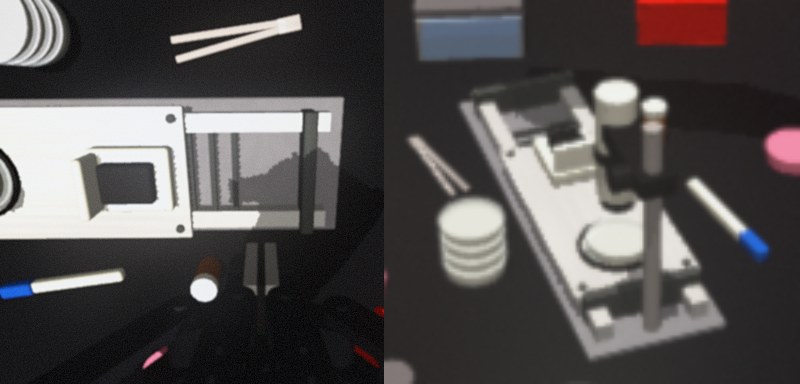

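The carriage is at the stop, and the button's black top shows above the housing in the side crop. The dish, forceps, marker, vial and stack have not moved. I check the travel with numbers.

Run:
```python
from h import *
s=manip.state()
for z in (.062,.052):
    b=ray("wrist",(127,183),z,s); d=(b-[.597,-.178,z])[:2]; print(z,b,d@[-.358,.934],d@[.934,.358])
    l,r=ray("wrist",(97,183),z,s),ray("wrist",(156.5,183),z,s);print("length",np.linalg.norm(l-r))
# gap from carriage rear edge to bed rear edge, on wrist view
e=ray("wrist",(188,150),.034,s)-ray("wrist",(341,150),.012,s);print("tail-bed end",np.linalg.norm(e[:2]))
```

```text
0.062 [ 0.56304867 -0.0817021   0.062     ] 0.1020968157647755 0.0027641055812212337
length 0.04752777354402905
0.052 [ 0.55870246 -0.07891792  0.052     ] 0.1062531814204223 -0.0002985173882849995
length 0.04937552603388813
tail-bed end 0.13656624181048804
```

```bash
python3 -c "
from plant import sign_off
print(sign_off())"
```

```text
the job is handed in; nothing more can be done
None
```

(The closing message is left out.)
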